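Pack the joiner's kit tray

ROBOT

A 6-joint arm with a two-finger parallel gripper is mounted at the origin on the work surface. World frame = base frame: x ahead of the robot, y to its left, z up, the work surface at z = 0. Lengths are in m, angles in rad, forces in N, time in s.
With the tool pointing down it reaches from about 0.375 to 0.825 m from the base axis. Payload 5.5 kg.
Tool frame: the origin (TCP) lies at the very end of the fingers, on their centre line; the grasp point (between the pads) lies 19 mm behind it; z points along the fingers, y is the line along which they close (so a half turn about z gives the same grasp; the last joint's range is limited). The gripper opens to 85 mm and grips with 20 to 120 N. Pads are 22 mm wide; open, the fingers measure 114 mm over their backs; the gripper's body (76 mm by 85 mm) begins 54 mm behind the grasp point. The pads swing forward as they close: fully open they stand 13 mm farther back than shut.
Start: joints at [-1.341, 0.314, -0.047, 1.21, 0, 1.571], TCP at [0.137, -0.584, 0.231] pointing down, gripper open.
Joint ranges: [-2.67, 2.67], [-0.69, 1.73], [-1.03, 1.25], [-2.08, 2.16], [-1.42, 1.45], [-3.14, 3.14]. Speed limits (rad/s): [2.39, 2.39, 3.01, 3.14, 3.14, 3.14].

INTERFACE

Orientations are given as [roll, pitch, yaw] about the fixed x, y, z axes, in that order (R = Rz(yaw) Ry(pitch) Rx(roll)).
In Python, from station import manip gives the robot as it stands.
- The arm moves only by the tool play_rows, never from a script. Its argument "series" is a list of rows, each a list of 3 entries, a list of its own where there are three numbers: the opening, from 0 (shut) to 1 (fully open), then the shift along the tool's x, y, z in mm, then the turn about the tool's z in degrees. A call has 1 to 5 rows; each row shifts and turns the commanded pose from where the row before left it, along the tool's axes as they then stand; what a row does not reach is not made up. A row lasts 1/10 s, in which the tool goes at most 50 mm and 8.59 degrees, less where a joint would pass 70% of its speed; a pose out of reach is approached as far as the arm can. A call with a gripper value outside its range is refused whole. The fingers move at their own pace and stop on an object; "squeeze" is the grip in N (left out, the last holds). Time passes only in rows, so rows that do not move let the fingers close. It gives the time, the measured TCP pose, the force, the opening and the grip force at its end, in the units of the state.
- manip.sense(): the state, without advancing time (a new reading comes with each control period).
- manip.grab_frame(name): name is "side" or "top" or "wrist"; returns a dict with "color" (480x640x3 uint8, red, green, blue), "depth" (480x640 float32, m along the optical axis (not along the pixel's ray), 0 where there is no reading), "intrinsics" (3x3 intrinsics, pixels), "dist" ([k1, k2, p1, p2, k3] as OpenCV has them; the pictures are not rectified), "view" (4x4, takes a point from world to camera coordinates); the wrist camera has in their place "mount" (4x4, takes a point from camera to tool coordinates, whose origin is the TCP and whose axes are the flange's). Camera axes: x right, y up, looking along -z (the intrinsics and any distortion apply to the point x, -y, -z); pixel columns grow to the right and rows downward; lengths in m; the calibration is good to about 2 mm. A picture is of the moment at which its call begins: read the wrist's pose just before it.
- manip.close_job(): hands the job in; it is judged then, once.
The state is a dict: "time_s": time; "joint_pos": joint angles; "joint_velocities": joint speeds; "joint_efforts": joint torques, N m; "position": TCP position; "tcp_rot": TCP orientation; "ft_force": force on the tool from outside, world axes, zero at the start; "wrist_torque": the same for the moment, N m; "gripper_width": opening from 0.0 (shut) to 1.0 (fully open); "gripper_force": force on a finger pad.
Only numpy, scipy, OpenCV 4.12 (cv2) and the standard library are available. Lean on these libraries where they do the work, as an engineer would, in place of code of your own. Each camera call takes 0.05 s, during which the arm holds its last target. There are 200 camera calls.

TASK

Pack the kit tray for the next job: stand the yellow glue bottle, the green sanding block, the red tape measure and the blue-lidded screw jar upright in the tray, each centred on the inlay of its own colour, with the block and the tape measure lined up with their oblong inlays. The white bottle and the grey sanding block do not belong to the kit: leave them standing where they are.

Things in the scene. Friction and masses are not known exactly. Their poses are not given: they have to be found in the camera images.
- glue: Yellow glue bottle, upright, 92 mm tall: round body 48 mm diameter up to 62 mm height (grip it there), then shoulder and small pointed cap; paper label. Origin: centre of underside, z up. 150 g. Belongs on the round yellow inlay. Stands on the bench beside the tray, 95 mm or more from the next thing; only flat things under 13 mm lie between.
- sander: Green sanding block, 62 mm tall: cork/black sole 70 (x) by 40 (y) by 22 mm, rounded handle on it, 64 (x) by 32 (y) mm, to 62 mm height; grip the handle along y. Origin: centre of underside, z up. 140 g. Belongs on the green inlay, either way round. Stands on the bench beside the tray, 95 mm or more from the next thing; only flat things under 13 mm lie between.
- tape: Red tape measure, upright: rounded case 66 (x) by 40 (y) by 66 (z) mm, steel hook sticking out 6 mm at the foot of its +x end, black discs on its sides; grip it along y. Origin: centre of underside, z up. 280 g. Belongs on the red inlay, either way round. Stands on the bench beside the tray, 95 mm or more from the next thing; only flat things under 13 mm lie between.
- jar: Round glass jar of brass screws with a blue lid: 54 mm diameter, 44 mm tall glass, then the lid, 52 mm diameter, up to 60 mm. Origin: centre of the underside, z up. About 220 g, rigid, closed. Belongs on the round blue inlay. Stands on the bench beside the tray, 95 mm or more from the next thing; only flat things under 13 mm lie between.
- inlay_yellow: Yellow round inlay, 68 mm diameter: place of the glue bottle. Fixed, 3 mm thick; origin: centre of underside, z up. Floor of one bay (93 by 93 mm inside, inlay centred) of a fixed plywood tray, 204 by 204 mm, 2 by 2 bays 99 mm apart; the walls rise 19 mm, the 6 mm dividers 16 mm, above the inlay top. Its x, y are parallel to the walls. Bays are shuffled.
- inlay_green: Green oblong inlay, 84 mm along its x, 52 mm along its y: place of the green sanding block. Fixed, 3 mm thick; origin: centre of underside, z up. Floor of one bay (93 by 93 mm inside, inlay centred) of a fixed plywood tray, 204 by 204 mm, 2 by 2 bays 99 mm apart; the walls rise 19 mm, the 6 mm dividers 16 mm, above the inlay top. Its x, y are parallel to the walls. Bays are shuffled.
- inlay_red: Red oblong inlay, 80 mm along its x, 54 mm along its y: place of the tape measure. Fixed, 3 mm thick; origin: centre of underside, z up. Floor of one bay (93 by 93 mm inside, inlay centred) of a fixed plywood tray, 204 by 204 mm, 2 by 2 bays 99 mm apart; the walls rise 19 mm, the 6 mm dividers 16 mm, above the inlay top. Its x, y are parallel to the walls. Bays are shuffled.
- inlay_blue: Blue round inlay, 76 mm diameter: place of the screw jar. Fixed, 3 mm thick; origin: centre of underside, z up. Floor of one bay (93 by 93 mm inside, inlay centred) of a fixed plywood tray, 204 by 204 mm, 2 by 2 bays 99 mm apart; the walls rise 19 mm, the 6 mm dividers 16 mm, above the inlay top. Its x, y are parallel to the walls. Bays are shuffled.
- white_bottle: LOOK-ALIKE, not kit: white bottle, upright, 92 mm tall: round body 48 mm diameter up to 62 mm height (grip it there), then shoulder and small pointed cap; paper label. Origin: centre of underside, z up. 150 g. Leave it where it is. Stands on the bench beside the tray, 95 mm or more from the next thing; only flat things under 13 mm lie between.
- grey_sander: LOOK-ALIKE, not kit: grey sanding block, 62 mm tall: cork/black sole 70 (x) by 40 (y) by 22 mm, rounded handle on it, 64 (x) by 32 (y) mm, to 62 mm height; grip the handle along y. Origin: centre of underside, z up. 140 g. Leave it where it is. Stands on the bench beside the tray, 95 mm or more from the next thing; only flat things under 13 mm lie between.
Things that resemble listed ones, but are neither listed nor needed, are in the scene too. There is more than one size of the sander; the one meant has the size given above.

How it is judged:
At the end, for the whole second after the job is handed in: Each kit piece stands upright (0.1 rad) and released on the inlay of its colour, centres within 12 mm, underside within 5 mm of the inlay, block and tape measure within 0.2 rad of its long direction (either way); white bottle and grey block upright within 25 mm of their start; kit at rest (horizontal distance between glue and inlay_yellow below 0.012 m and z of glue in the frame of inlay_yellow between -0.002 and 0.008 m and angle between each of glue, sander, tape, jar, white_bottle, grey_sander's own z axis and vertical below 0.1 rad and linear speed of each of glue, sander, tape, jar below 0.02 m/s and horizontal distance between sander and inlay_green below 0.012 m and z of sander in the frame of inlay_green between -0.002 and 0.008 m and angle between the x axis of sander and the x axis of inlay_green, either way round below 0.2 rad and horizontal distance between tape and inlay_red below 0.012 m and z of tape in the frame of inlay_red between -0.002 and 0.008 m and angle between the x axis of tape and the x axis of inlay_red, either way round below 0.2 rad and horizontal distance between jar and inlay_blue below 0.012 m and z of jar in the frame of inlay_blue between -0.002 and 0.008 m and distance of each of white_bottle, grey_sander from where it was at the start of the episode below 0.025 m); the robot touches nothing.
It fails at once if the white bottle is moved more than 25 mm from where it stood, or tipped over (distance of white_bottle from where it was at the start of the episode above 0.025 m or angle between white_bottle's own z axis and vertical above 0.4 rad).
It fails at once if the grey sanding block is moved more than 25 mm from where it stood, or tipped over (distance of grey_sander from where it was at the start of the episode above 0.025 m or angle between grey_sander's own z axis and vertical above 0.4 rad).
It also fails if it takes over 125 s, if anything falls off the work surface, if the arm or the gripper's body presses on something with over 40 N, if the wrist force passes 120 N, or if a joint passes its speed limit or range.

## Working session

There is one attempt and no reset: what is moved stays moved. The work goes in short steps, Python scripts to look and compute and a tool call to move; the robot and the scene stay as the last step left them, time stands still between calls to the robot, and variables do not carry over. Pictures are saved under pics/ and viewed, at most 14 in all, crops included, and the job is handed in when it is done.

Besides the shell and the picture viewer there is one more tool, called after "Emit:" as name(argument=value, ...) on one line, values as JSON. play_rows: Moves the arm, as the interface text tells. Its arguments: {"type":"object","properties":{"series":{"type":"array"},"squeeze":{"type":"number"}},"required":["series"]}

```bash
ls; mkdir -p pics; cat > h.py <<'E'
import numpy as np,cv2,pickle
from station import manip
def grab(n):
    s=manip.sense(); f=manip.grab_frame(n); f['s']=s
    pickle.dump(f,open(n+'.pkl','wb')); return f
def save(f,p): cv2.imwrite('pics/'+p,f['color'][:,:,::-1])
E
python3 - <<'E'
from h import *
for n in ['side','top']:
    f=grab(n); save(f,n+'0.png'); print(n,f['intrinsics'].tolist(),f['dist'],np.round(f['view'],4).tolist(),(f['depth']>0).mean())
print(manip.sense())
E
```

```text
pics
side [[562.4366856522854, 0.0, 318.0586681187832], [0.0, 562.4366856522854, 238.37930352846647], [0.0, 0.0, 1.0]] [-0.04424231  0.          0.          0.          0.        ] [[0.9876, -0.1565, -0.0086, -0.5203], [0.1246, 0.7509, 0.6485, -0.0614], [-0.095, -0.6416, 0.7611, -1.1364], [0.0, 0.0, 0.0, 1.0]] 0.9959765625
top [[467.3407784874678, 0.0, 317.92821111148794], [0.0, 467.3407784874678, 243.14813387656483], [0.0, 0.0, 1.0]] [-0.11149568  0.          0.          0.          0.        ] [[0.0285, -0.9995, -0.013, -0.0386], [0.9813, 0.0255, 0.191, -0.5174], [-0.1906, -0.0182, 0.9815, -0.8659], [0.0, 0.0, 0.0, 1.0]] 0.9959830729166667
{'time_s': 0.1, 'joint_pos': array([-1.34097730e+00,  3.14182098e-01, -4.79362928e-02,  1.21020216e+00,
        3.37360279e-06,  1.57078565e+00]), 'joint_velocities': array([ 1.49664452e-03, -2.18331580e-03,  2.98343666e-03,  1.11400622e-03,
       -2.44933095e-04,  5.37536284e-05]), 'joint_efforts': array([ 1.61346807e-04, -5.40765774e+01,  3.40541053e+01,  1.12262191e-02,
        1.82078702e-05,  7.79267168e-06]), 'position': array([ 0.136568  , -0.58373761,  0.23052348]), 'tcp_rot': array([-3.14006843e+00, -3.38987894e-06,  2.29829701e-01]), 'ft_force': array([-0.48945044,  0.76947713, -0.11995205]), 'wrist_torque': array([ 0.0059862 , -0.0013184 , -0.00864019]), 'gripper_force': 0.0, 'gripper_width': 0.9999746693246985}
```

View pics/top0.png

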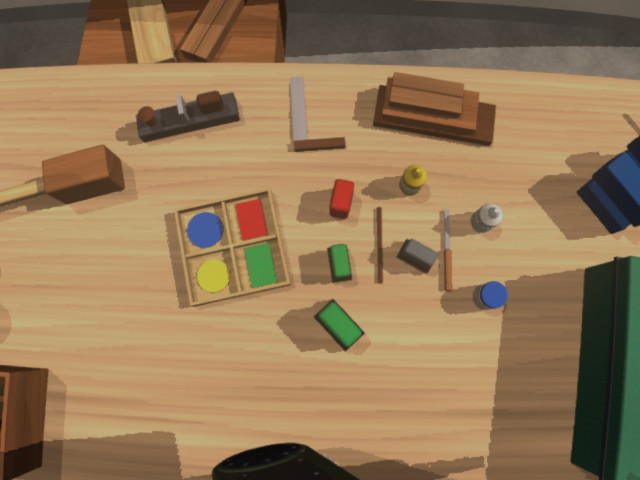

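View pics/side0.png

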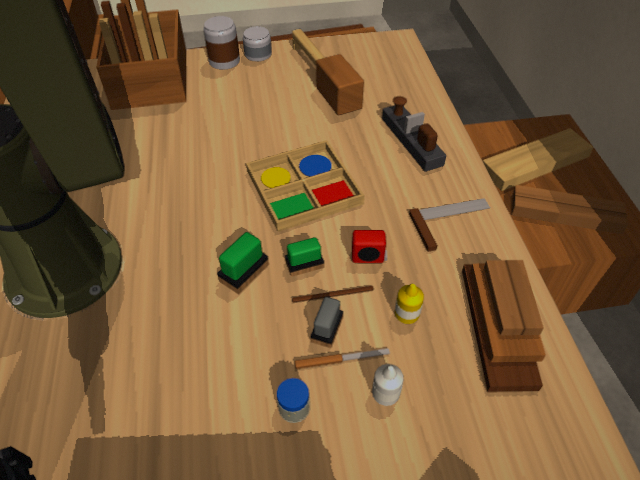

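The top view shows the glue at (414,178), tape (342,198), two green blocks (340,263) and (340,325), grey (419,255), white (489,215), jar (493,295), and the tray centred at about (232,248). The side view agrees. Next I measure everything from the top depth image.

```bash
cat >> h.py <<'E'
def cloud(f,T=None):
    K,d=f['intrinsics'],f['dist']
    h,w=f['depth'].shape
    uv=np.stack(np.meshgrid(np.arange(w),np.arange(h)),-1).reshape(-1,1,2).astype(float)
    n=cv2.undistortPoints(uv,K,d).reshape(-1,2); z=f['depth'].reshape(-1,1).astype(float)
    P=np.hstack([n[:,:1]*z,-n[:,1:]*z,-z])
    if T is None: T=np.linalg.inv(f['view'])
    return (P@T[:3,:3].T+T[:3,3]).reshape(h,w,3)
HSV={'red':((0,160,60),(8,255,255)),'yellow':((24,170,90),(33,255,255)),'green':((45,120,30),(75,255,255)),'blue':((105,150,50),(125,255,255))}
def blobs(f,C,c,amin=60):
    hsv=cv2.cvtColor(f['color'],cv2.COLOR_RGB2HSV); m=cv2.inRange(hsv,*map(np.array,HSV[c]))
    n,l,st,ce=cv2.connectedComponentsWithStats(m)
    for i in range(1,n):
        if st[i,4]<amin: continue
        P=C[(l==i)&(f['depth']>0)]; yield ce[i],P
def rect(P):
    (x,y),(a,b),t=cv2.minAreaRect((P[:,:2]*1000).astype(np.float32))
    if a<b: a,b,t=b,a,t+90
    return np.round([x,y,a,b,(t+90)%180-90],1)
E
python3 - <<'E'
from h import *
for n in ['top','side']:
    f=pickle.load(open(n+'.pkl','rb')); C=cloud(f); print(n,'table z',np.median(C[300:320,400:440,2]))
    for c in HSV:
        for ce,P in blobs(f,C,c):
            zt=np.percentile(P[:,2],95)
            if not(.2<P[:,0].mean()<.9): continue
            T=P[P[:,2]>zt-.006]
            print(c,ce.round(0),len(P),'zt %.4f'%zt,'all',rect(P),'top',rect(T))
f=pickle.load(open('top.pkl','rb')); C=cloud(f)
for nm,(u0,u1,v0,v1) in dict(white=(470,510,195,240),grey=(395,445,232,280)).items():
    P=C[v0:v1,u0:u1].reshape(-1,3);P=P[P[:,2]>.03];print(nm,rect(P),P[:,2].max())
E
```

```text
top table z -0.0005760153044326866
red [342. 196.] 615 zt 0.0670 all [613.8 -69.   65.2  38.6 -10.1] top [613.6 -68.4  64.4  37.5  -9.1]
red [251. 219.] 957 zt 0.0108 all [574.8 117.5  82.5  54.6  14.8] top [574.4 117.3  81.2  53.8  13.5]
yellow [422. 173.] 77 zt 0.0921 all [ 659.2 -226.6   25.5   22.9   44.5] top [ 661.2 -216.2   11.2    8.4  -43. ]
yellow [213. 276.] 764 zt 0.0109 all [453.4 189.4  64.   62.3  15. ] top [453.4 189.4  64.   62.3  15. ]
green [260. 265.] 983 zt 0.0109 all [478.4  92.7  83.   50.8  14.3] top [478.4  92.7  83.   50.8  14.3]
green [340. 261.] 494 zt 0.0634 all [484.2 -69.4  62.   33.6  10.2] top [484.1 -67.7  61.5  30.1  10.2]
green [340. 324.] 974 zt 0.0828 all [362.6 -70.1  83.4  43.5  43.2] top [362.9 -69.1  80.5  39.7  43.7]
blue [631. 179.] 589 zt 0.1118 all [ 651.3 -637.9   97.5   47.2   -7.9] top [ 651.3 -637.9   97.5   47.2   -7.9]
blue [494. 294.] 449 zt 0.0617 all [ 424.9 -366.9   46.4   44.5  -87.7] top [ 424.9 -366.9   46.4   44.5  -87.7]
side table z 0.016719188720808242
red [332. 193.] 623 zt 0.0113 all [573.8 113.7  89.4  63.7  16.7] top 
[... 419 characters left out ...]
  -7.3] top [ 656.2 -236.    37.2   10.   -14.3]
green [291. 205.] 663 zt 0.0111 all [479.   92.3  88.7  59.2  15.3] top [479.2  91.4  88.6  57.8  15. ]
green [240. 256.] 1295 zt 0.0820 all [355.1 -39.5 137.3  86.3 -72.3] top [365.2 -72.4  81.8  41.3  43.1]
green [304. 251.] 724 zt 0.0631 all [483.7 -46.5  84.3  63.4 -80. ] top [487.2 -71.   61.9  33.4   9.5]
blue [315. 165.] 491 zt 0.0114 all [551.6 215.8  72.6  66.6  15.1] top [551.6 215.8  72.6  66.6  15.1]
blue [292. 395.] 813 zt 0.0622 all [ 427.2 -369.7   49.9   49.8  -12.3] top [ 427.6 -369.1   50.3   49.   -22.7]
white [ 461.9 -219.3  424.9   47.7  -50.1] 0.9482398672433391
grey [ 420.6 -151.7  261.2   66.   -41. ] 0.9482398672433391
```

The small green block, 62 × 33 mm in plan and 63 mm tall, is the one meant. The tray axis lies at about 14.3°. I'll go above the jar first.

Emit:
play_rows(series=[[1,[40,-18,4],0],[1,[42,-18,4],0],[1,[42,-18,4],0],[1,[42,-18,4],0],[1,[42,-18,4],0]], squeeze=50)

```text
time_s: 0.6
position: [0.3197, -0.4478, 0.2108]
tcp_rot: [-3.141, 0.0, 0.229]
ft_force: [-0.1, -1.0, -0.2]
gripper_width: 1.002
gripper_force: 0.0
```

Emit:
play_rows(series=[[1,[42,-18,4],-1],[1,[42,-18,3],0],[1,[39,-17,3],0],[1,[0,0,0],0],[1,[0,0,0],0]])

```text
time_s: 1.1
position: [0.4258, -0.3675, 0.2008]
tcp_rot: [-3.141, 0.001, 0.25]
ft_force: [-1.1, -0.1, 0.1]
gripper_width: 1.002
gripper_force: 0.0
```

```bash
cat >> h.py <<'E'
from scipy.spatial.transform import Rotation as R
def tool(s):
    T=np.eye(4);T[:3,:3]=R.from_euler('xyz',s['tcp_rot']).as_matrix();T[:3,3]=s['position'];return T
def go(x,y,z,yaw):
    s=manip.sense();T=tool(s)
    print('pos',(s['position']*1000).round(1),'rpy',np.degrees(s['tcp_rot']).round(1),'t',round(s['time_s'],1),'w',round(s['gripper_width'],3),'F',s['ft_force'].round(1))
    d=np.array([x,y,z])-s['position']*1000
    t=-(yaw-np.degrees(s['tcp_rot'][2])); t=(t+90)%180-90
    print('shift',(T[:3,:3].T@d).round(1),'turn',round(t,1))
def wrist(p=None):
    f=grab('wrist'); C=cloud(f,tool(f['s'])@f['mount'])
    if p: save(f,p)
    for c in HSV:
        for ce,P in blobs(f,C,c,150):
            if P[:,2].max()>.2: continue
            zt=np.percentile(P[:,2],95); Q=P[P[:,2]>zt-.006]
            print(c,ce.round(),len(P),'zt %.4f'%zt,'all',rect(P),'top',rect(Q))
    return f,C
E
python3 - <<'E'
from h import *
f,C=wrist('w1.png'); print(f['mount'].round(3).tolist())
go(426.5,-368.5,26,14)
E
```

```text
green [563. 296.] 16755 zt 0.1040 all [ 411.3 -575.5  157.6    6.7   -8. ] top [ 412.3 -575.8  131.2    3.7   -6.9]
blue [314. 225.] 3061 zt 0.0617 all [ 425.8 -367.    49.7   49.7   -5.7] top [ 425.8 -367.    49.7   49.7   -5.7]
[[0.0, 0.951, 0.309, 0.078], [1.0, 0.0, -0.0, -0.0], [-0.001, 0.309, -0.951, -0.143], [0.0, 0.0, 0.0, 1.0]]
pos [ 425.1 -368.2  201. ] rpy [-1.80e+02  1.00e-01  1.42e+01] t 1.1 w 1.003 F [ 0.6 -0.2  0.3]
shift [  1.5   0.7 175. ] turn 0.2
```

Emit:
play_rows(series=[[1,[1,0,45],0],[1,[0,0,45],0],[1,[0,0,40],0],[1,[0,0,30],0],[1,[0,0,15],0]])

```text
time_s: 1.65
position: [0.4232, -0.3679, 0.0233]
tcp_rot: [-3.138, 0.003, 0.245]
ft_force: [-0.1, 0.2, 0.3]
gripper_width: 1.001
gripper_force: 0.0
```

Emit:
play_rows(series=[[0.3,[0,0,0],0],[0.3,[0,0,0],0],[0.3,[0,0,0],0],[0.3,[0,0,0],0],[0.3,[0,0,0],0]])

```text
time_s: 2.15
position: [0.4271, -0.3692, 0.0277]
tcp_rot: [3.139, -0.001, 0.247]
ft_force: [-1.3, -1.2, 5.9]
gripper_width: 0.611
gripper_force: 53.2
```

```bash
python3 - <<'E'
from h import *
print(manip.sense()['gripper_force'])
go(550.8,214.5,165,14.3)
E
```

```text
53.174044489860535
pos [ 427.1 -369.2   27.7] rpy [ 1.799e+02 -1.000e-01  1.410e+01] t 2.1 w 0.611 F [-1.3 -1.2  5.9]
shift [ 262.8 -535.4 -138.4] turn -0.2
```

Emit:
play_rows(series=[[0.3,[0,0,-30],0],[0.3,[0,0,-45],0],[0.3,[0,0,-45],0],[0.3,[8,-16,-18],0],[0.3,[15,-30,0],0]])

```text
time_s: 2.65
position: [0.4397, -0.3204, 0.1685]
tcp_rot: [3.135, -0.005, 0.245]
ft_force: [0.6, 0.8, -1.9]
gripper_width: 0.607
gripper_force: 53.5
```

Emit:
play_rows(series=[[0.3,[20,-41,0],0],[0.3,[20,-41,0],0],[0.3,[20,-41,0],0],[0.3,[20,-41,0],0],[0.3,[20,-41,0],0]])

```text
time_s: 3.15
position: [0.4843, -0.0928, 0.1647]
tcp_rot: [3.141, -0.001, 0.247]
ft_force: [1.0, 0.2, -2.3]
gripper_width: 0.612
gripper_force: 53.5
```

Emit:
play_rows(series=[[0.3,[20,-41,0],0],[0.3,[20,-41,0],0],[0.3,[20,-41,0],0],[0.3,[20,-41,0],0],[0.3,[20,-41,0],0]])

```text
time_s: 3.65
position: [0.531, 0.1306, 0.1646]
tcp_rot: [3.142, -0.0, 0.248]
ft_force: [1.1, -1.2, -2.6]
gripper_width: 0.609
gripper_force: 53.5
```

Emit:
play_rows(series=[[0.3,[20,-40,0],0],[0.3,[12,-25,0],0],[0.3,[5,-12,0],0],[0.3,[0,0,0],0],[0.3,[0,0,0],0]])

```text
time_s: 4.15
position: [0.5553, 0.1804, 0.1648]
tcp_rot: [-3.114, 0.001, 0.299]
ft_force: [-0.1, -0.6, -0.8]
gripper_width: 0.609
gripper_force: 53.4
```

```bash
python3 - <<'E'
from h import *
go(550.8,214.5,38,14.3)
f,C=wrist('w2.png')
E
```

```text
pos [555.3 180.4 164.8] rpy [-1.784e+02  1.000e-01  1.710e+01] t 4.2 w 0.609 F [-0.1 -0.6 -0.8]
shift [  5.9 -30.3 127.7] turn 2.8
red [401. 220.] 6278 zt 0.0107 all [574.3 117.2  80.2  54.4  14.3] top [574.3 117.2  80.2  54.4  14.3]
red [617. 254.] 1242 zt 0.0520 all [615.5 -48.9  60.7   8.5  -5.1] top [593.8 -45.3  13.2   3.6  -2.4]
green [401. 300.] 850 zt 0.0934 all [529.8 118.3 115.3  36.8  52.8] top [572.8 151.8  15.2   3.3 -84. ]
blue [279. 211.] 5714 zt 0.0107 all [553.  215.8  73.8  66.5 -50.4] top [553.  215.8  73.8  66.5 -50.4]
```

```bash
python3 - <<'E'
from h import *
s=manip.sense();print(s['joint_pos'].round(3),s['joint_efforts'].round(1),s['wrist_torque'].round(2))
f=grab('side');save(f,'s2.png')
go(550.8,214.5,38,14.3)
E
```

```text
[ 0.298  0.318 -0.195  1.059  0.028  3.141] [  0.5 -53.8  33.7  -0.    0.2  -0. ] [-0.06  0.    0.02]
pos [555.4 180.2 165. ] rpy [-178.4    0.    17.1] t 4.2 w 0.606 F [-0.2  0.2 -1.8]
shift [  5.8 -30.6 127.9] turn 2.8
```

View pics/s2.png

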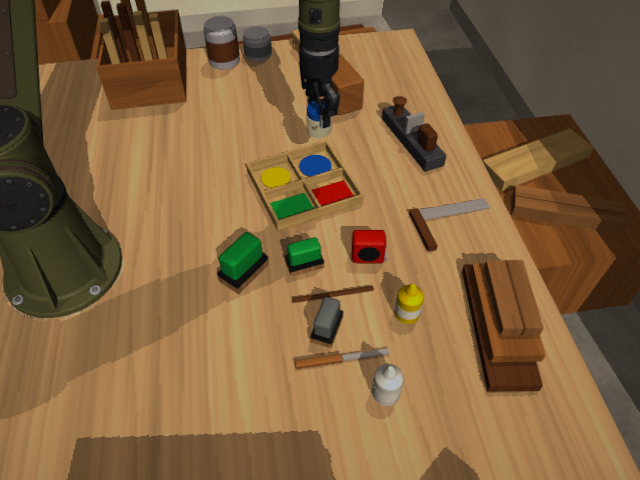

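View pics/w2.png

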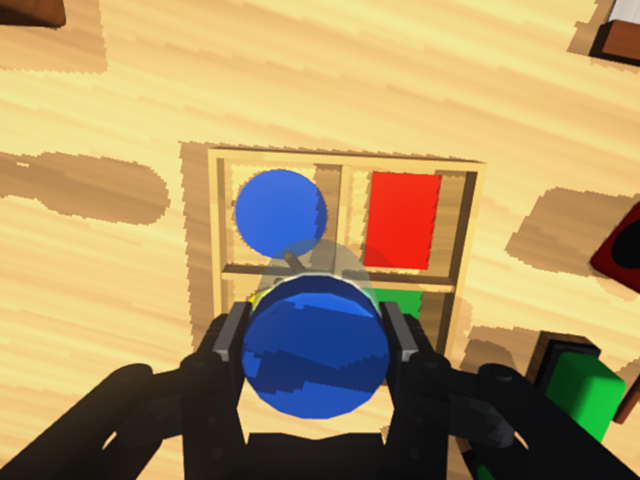

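The side view shows the jar held near (318,118), clear of the tray. The wrist view shows the lid gripped at (315,345) and the blue inlay at (280,213). Joint 6 has reached its limit, so I'll turn the tool 87° the other way.

Emit:
play_rows(series=[[0.3,[0,0,0],-8.5],[0.3,[0,0,0],-8.5],[0.3,[0,0,0],-8.5],[0.3,[0,0,0],-8.5],[0.3,[0,0,0],-8.5]])

```text
time_s: 4.75
position: [0.5556, 0.1802, 0.1651]
tcp_rot: [-3.12, -0.019, 1.046]
ft_force: [-0.7, -1.1, -2.9]
gripper_width: 0.609
gripper_force: 53.4
```

Emit:
play_rows(series=[[0.3,[0,0,0],-8.5],[0.3,[0,0,0],-8.5],[0.3,[0,0,0],-8.5],[0.3,[0,0,0],-8.5],[0.3,[0,0,0],-8.5]])

```text
time_s: 5.25
position: [0.5556, 0.1802, 0.1651]
tcp_rot: [-3.139, -0.028, 1.788]
ft_force: [-0.1, -0.4, -2.9]
gripper_width: 0.611
gripper_force: 53.4
```

Emit:
play_rows(series=[[0.3,[0,0,0],-2],[0.3,[0,0,0],0],[0.3,[0,0,0],0]])

```text
time_s: 5.55
position: [0.5557, 0.1806, 0.1651]
tcp_rot: [-3.14, -0.029, 1.816]
ft_force: [-0.2, 0.3, -1.8]
gripper_width: 0.608
gripper_force: 53.4
```

```bash
python3 - <<'E'
from h import *
print(manip.sense()['joint_pos'].round(3))
go(551.3,214.8,165,104.3)
wrist()
E
```

```text
[ 0.298  0.318 -0.195  1.058  0.029  1.623]
pos [555.7 180.6 165.1] rpy [-179.9   -1.6  104.1] t 5.5 w 0.608 F [-0.2  0.3 -1.8]
shift [34.2  4.   1.1] turn -0.2
yellow [197. 187.] 5686 zt 0.0107 all [453.5 188.7  68.7  67.7  13.7] top [453.5 188.7  68.7  67.7  13.7]
green [201. 297.] 4298 zt 0.0108 all [491.6 116.7 148.5  63.5  40.5] top [491.6 116.7 148.5  63.5  40.5]
blue [320. 187.] 6673 zt 0.0108 all [549.8 212.9  74.2  73.6 -73.3] top [549.8 212.9  74.2  73.6 -73.3]
```

Emit:
play_rows(series=[[0.3,[15,2,0],0],[0.3,[18,2,20],0],[0.3,[0,0,40],0],[0.3,[0,0,20],0],[0.3,[0,0,0],0]])

```text
time_s: 6.1
position: [0.548, 0.2164, 0.0826]
tcp_rot: [-3.134, -0.028, 1.819]
ft_force: [-0.1, 0.1, -2.1]
gripper_width: 0.612
gripper_force: 53.4
```

```bash
python3 - <<'E'
from h import *
go(551,214.5,38,104.3)
wrist()
E
```

```text
pos [548.  216.4  82.6] rpy [-179.5   -1.6  104.2] t 6.1 w 0.612 F [-0.1  0.1 -2.1]
shift [-3.8  2.8 44.5] turn -0.1
red [323. 421.] 2031 zt 0.0106 all [578.1 102.8  84.3  34.9  21.6] top [578.1 102.8  84.3  34.9  21.6]
yellow [160. 263.] 8950 zt 0.0106 all [453.  188.4  69.8  67.5  17.4] top [453.  188.4  69.8  67.5  17.4]
blue [325. 236.] 4034 zt 0.0108 all [548.6 226.9  74.4  47.7   5.8] top [548.6 226.9  74.4  47.7   5.8]
blue [316. 349.] 16015 zt 0.1165 all [546.7 216.3  52.6  51.1  54.4] top [547.  216.8  51.3  51.   54.4]
```

Emit:
play_rows(series=[[0.3,[-2,2,15],0],[0.3,[-1,1,15],0],[0.3,[0,0,12],0],[0.3,[0,0,2.5],0],[0.3,[0,0,0],0]])

```text
time_s: 6.65
position: [0.5542, 0.2154, 0.0412]
tcp_rot: [-3.139, -0.029, 1.818]
ft_force: [0.5, -0.0, -1.3]
gripper_width: 0.605
gripper_force: 53.4
```

Emit:
play_rows(series=[[0.8,[0,0,0],0],[0.8,[0,0,0],0],[0.8,[0,0,0],0],[0.8,[0,0,-30],0],[0.9,[0,0,-45],0]])

```text
time_s: 7.15
position: [0.5527, 0.2126, 0.1148]
tcp_rot: [-3.135, -0.028, 1.818]
ft_force: [1.2, 0.7, 0.4]
gripper_width: 0.9
gripper_force: 0.0
```

```bash
python3 - <<'E'
from h import *
go(660,-219,150,14.3)
wrist('w3.png')
E
```

```text
pos [552.7 212.6 114.8] rpy [-179.6   -1.6  104.2] t 7.2 w 0.9 F [1.2 0.7 0.4]
shift [-443.6   -2.   -47.6] turn 89.9
red [314. 365.] 6374 zt 0.0106 all [574.4 117.5  80.1  56.1  13.9] top [574.4 117.5  80.1  56.1  13.9]
yellow [173. 242.] 7174 zt 0.0106 all [453.1 188.6  69.2  67.3  23. ] top [453.1 188.6  69.2  67.3  23. ]
green [145. 349.] 934 zt 0.0111 all [463.3 148.7 145.4  23.9  66.5] top [463.3 148.7 145.4  23.9  66.5]
green [227. 369.] 1564 zt 0.0108 all [513.8 134.4 128.9  28.   87.2] top [513.8 134.4 128.9  28.   87.2]
blue [316. 256.] 8628 zt 0.0705 all [548.5 220.2  73.9  60.1  13.1] top [552.7 217.   51.   50.7  70.4]
```

The jar stands at (552.7,217), lid top at 70.5 mm, within about 3 mm of the inlay centre. The glue is next.

Emit:
play_rows(series=[[1,[0,0,-40],0],[1,[-30,0,-15],0],[1,[-45,0,0],0],[1,[-45,0,0],0],[1,[-45,0,0],0]])

```text
time_s: 7.7
position: [0.5966, 0.0507, 0.1675]
tcp_rot: [3.141, -0.028, 1.819]
ft_force: [0.4, 0.2, 0.4]
gripper_width: 0.997
gripper_force: 0.0
```

Emit:
play_rows(series=[[1,[-45,0,0],0],[1,[-45,0,0],0],[1,[-45,0,0],0],[1,[-45,0,0],0],[1,[-45,0,0],0]])

```text
time_s: 8.2
position: [0.6515, -0.168, 0.1607]
tcp_rot: [-3.141, -0.028, 1.818]
ft_force: [0.6, 0.2, 0.0]
gripper_width: 0.997
gripper_force: 0.0
```

Emit:
play_rows(series=[[1,[-35,-2,0],0],[1,[-18,0,0],0],[1,[0,0,0],0],[1,[0,0,0],0]])

```text
time_s: 8.6
position: [0.6619, -0.2172, 0.1586]
tcp_rot: [-3.14, -0.029, 1.818]
ft_force: [-0.5, -0.4, -0.2]
gripper_width: 0.999
gripper_force: 0.0
```

```bash
python3 - <<'E'
from h import *
go(660,-219,25,104.3)
f,C=wrist()
# bottle body by height slice
for a,b in ((.03,.06),(.075,.1)):
    P=C[(C[...,2]>a)&(C[...,2]<b)&(np.hypot(C[...,0]-.66,C[...,1]+.219)<.05)]
    print(a,len(P),rect(P))
E
```

```text
pos [ 661.9 -217.2  158.6] rpy [-179.9   -1.7  104.2] t 8.6 w 0.999 F [-0.5 -0.4 -0.2]
shift [ -5.2  -2.1 133.5] turn -0.1
red [314.  20.] 3398 zt 0.0672 all [621.3 -86.3  63.4  23.1  15.9] top [619.9 -86.8  61.   21.   14.2]
yellow [315. 246.] 2617 zt 0.0918 all [ 659.7 -215.6   44.7   44.6  -13.9] top [ 660.1 -217.1   13.1   12.4  -10.4]
0.03 499 [ 654.7 -201.    47.    18.7   17.5]
0.075 981 [ 659.2 -214.4   22.6   21.    -3.1]
```

Emit:
play_rows(series=[[1,[-4,-2,30],0],[1,[0,0,40],0],[1,[0,0,35],0],[1,[0,0,20],0],[1,[0,0,8],0]])

```text
time_s: 9.15
position: [0.6579, -0.2159, 0.0231]
tcp_rot: [-3.136, -0.031, 1.821]
ft_force: [-0.2, -0.1, -0.2]
gripper_width: 1.002
gripper_force: 0.0
```

Emit:
play_rows(series=[[0.3,[0,0,0],0],[0.3,[0,0,0],0],[0.3,[0,0,0],0],[0.3,[0,0,0],0],[0.3,[0,0,0],0]])

```text
time_s: 9.65
position: [0.6615, -0.2189, 0.0279]
tcp_rot: [3.14, -0.027, 1.819]
ft_force: [0.4, 0.6, 5.7]
gripper_width: 0.548
gripper_force: 52.2
```

```bash
python3 - <<'E'
from h import *
print(manip.sense()['gripper_force'])
go(454.5,189.3,165,104.3)
E
```

```text
52.18281533103436
pos [ 661.5 -218.9   27.9] rpy [179.9  -1.6 104.2] t 9.7 w 0.548 F [0.4 0.6 5.7]
shift [ 450.  -100.4 -125. ] turn -0.1
```

Emit:
play_rows(series=[[0.3,[0,0,-30],0],[0.3,[0,0,-40],0],[0.3,[0,0,-40],0],[0.3,[20,-4,-15],0],[0.3,[40,-9,0],0]])

```text
time_s: 10.15
position: [0.6368, -0.1696, 0.1563]
tcp_rot: [3.137, -0.024, 1.815]
ft_force: [0.3, 1.0, -1.7]
gripper_width: 0.55
gripper_force: 52.2
```

Emit:
play_rows(series=[[0.3,[45,-10,0],0],[0.3,[45,-10,0],0],[0.3,[45,-10,0],0],[0.3,[45,-10,0],0],[0.3,[45,-10,0],0]])

```text
time_s: 10.65
position: [0.529, 0.04, 0.1593]
tcp_rot: [-3.141, -0.029, 1.818]
ft_force: [1.0, 0.8, -1.7]
gripper_width: 0.548
gripper_force: 52.2
```

Emit:
play_rows(series=[[0.3,[45,-10,0],0],[0.3,[45,-10,0],0],[0.3,[40,-9,0],0],[0.3,[25,-6,0],0],[0.3,[8,-2,0],0]])

```text
time_s: 11.15
position: [0.453, 0.1895, 0.1641]
tcp_rot: [-3.14, -0.029, 1.821]
ft_force: [0.2, -0.8, -2.5]
gripper_width: 0.549
gripper_force: 52.2
```

Emit:
play_rows(series=[[0.3,[0,0,0],0],[0.3,[0,0,0],0]])

```text
time_s: 11.35
position: [0.4547, 0.1869, 0.1637]
tcp_rot: [-3.14, -0.028, 1.818]
ft_force: [-0.0, -0.1, -0.5]
gripper_width: 0.548
gripper_force: 52.2
```

```bash
python3 - <<'E'
from h import *
go(454.3,189.2,38,104.3)
wrist()
E
```

```text
pos [454.7 186.9 163.7] rpy [-179.9   -1.6  104.2] t 11.3 w 0.548 F [-0.  -0.1 -0.5]
shift [ -1.2   0.3 125.7] turn -0.1
yellow [317. 219.] 4433 zt 0.1443 all [452.6 195.4  68.5  54.   11.8] top [450.1 210.8  33.1   7.3   6. ]
blue [453. 235.] 6612 zt 0.0705 all [556.6 214.2  88.9  73.9   7.2] top [552.9 216.2  51.2  50.8  -7.4]
```

Emit:
play_rows(series=[[0.3,[-1,0,30],0],[0.3,[0,0,40],0],[0.3,[0,0,35],0],[0.3,[0,0,17],0],[0.3,[0,0,4],0]])

```text
time_s: 11.9
position: [0.4518, 0.1879, 0.0365]
tcp_rot: [-3.135, -0.028, 1.816]
ft_force: [-15.2, -7.4, 40.7]
gripper_width: 0.549
gripper_force: 56.6
```

Emit:
play_rows(series=[[0.3,[0,0,0],0],[0.75,[0,0,0],0],[0.75,[0,0,0],0],[0.75,[0,0,0],0],[0.75,[0,0,-30],0]])

```text
time_s: 12.4
position: [0.4511, 0.1881, 0.0651]
tcp_rot: [-3.134, -0.028, 1.818]
ft_force: [0.2, 1.0, 0.8]
gripper_width: 0.754
gripper_force: 0.0
```

Emit:
play_rows(series=[[0.9,[0,0,-45],0],[1,[0,0,-45],-8],[1,[0,0,-15],-8],[1,[0,0,0],-8],[1,[0,0,0],-8]])

```text
time_s: 12.9
position: [0.4555, 0.1866, 0.1738]
tcp_rot: [3.125, -0.024, 2.383]
ft_force: [-0.9, 0.3, -0.2]
gripper_width: 0.997
gripper_force: 0.0
```

```bash
python3 - <<'E'
from h import *
go(484.5,-69.5,160,190)
print(manip.sense()['joint_pos'].round(2))
wrist('w4.png')
f=grab('top');save(f,'t4.png');C=cloud(f)
for c in ('yellow','blue','red','green'):
    for ce,P in blobs(f,C,c):
        zt=np.percentile(P[:,2],95); print(c,ce.round(),'%.3f'%zt,rect(P[P[:,2]>zt-.006]))
E
```

```text
pos [455.5 186.6 173.8] rpy [179.1  -1.4 136.5] t 12.9 w 0.997 F [-0.9  0.3 -0.2]
shift [-197.6 -166.     6.4] turn -53.5
[ 0.37  0.14 -0.4   1.02  0.03  1.13]
red [346. 360.] 4142 zt 0.0107 all [574.5 116.5  81.3  56.4  14.4] top [574.5 116.5  81.3  56.4  14.4]
yellow [313. 229.] 4150 zt 0.0994 all [449.5 194.2  67.1  51.8  44.8] top [450.9 191.6  17.2  16.8 -47.3]
green [255. 311.] 4763 zt 0.0107 all [472.  119.6 109.1  84.9 -75.5] top [472.  119.6 109.1  84.9 -75.5]
yellow [218. 265.] 0.072 [469.1 183.4   6.6   5.1  51.6]
blue [632. 180.] 0.111 [ 648.5 -638.4   88.2   44.9   -7.7]
blue [196. 221.] 0.071 [552.3 215.9  47.3  45.6  47.9]
red [342. 196.] 0.067 [613.6 -68.4  64.8  37.  -11.6]
red [251. 219.] 0.011 [574.3 117.4  80.7  54.   13.8]
green [260. 265.] 0.011 [478.1  92.8  82.2  50.3  14.2]
green [340. 261.] 0.064 [483.4 -67.3  61.8  29.4  10.3]
green [340. 324.] 0.083 [362.5 -69.1  81.6  39.7  44.4]
green [589. 440.] 0.103 [ 154.9 -544.6  112.2    4.3   -6.9]
green [614. 428.] 0.154 [ 187.8 -549.    83.8    5.5   -7.2]
```

View pics/t4.png

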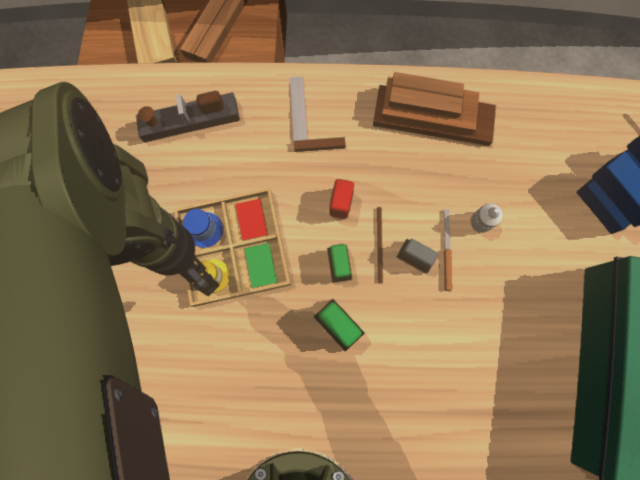

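The view shows the jar on blue and the glue on yellow, with the arm beside them. The sander is at (340,262) and the tape at (342,197). I turn over the tray, then go to the sander.

Emit:
play_rows(series=[[1,[0,0,0],-8.5],[1,[0,0,0],-8.5],[1,[0,0,0],-8.5],[1,[0,0,0],-8.5],[1,[0,0,0],-8.5]])

```text
time_s: 13.5
position: [0.4545, 0.1863, 0.1723]
tcp_rot: [3.115, -0.009, 3.121]
ft_force: [0.3, 0.7, 0.8]
gripper_width: 1.002
gripper_force: 0.0
```

Emit:
play_rows(series=[[1,[2,-30,0],-8.5],[1,[3,-45,0],-2.5],[1,[3,-45,0],0],[1,[3,-45,0],0],[1,[3,-45,0],0]])

```text
time_s: 14.0
position: [0.4683, -0.0248, 0.1667]
tcp_rot: [3.113, -0.004, -2.976]
ft_force: [0.2, 0.0, 0.3]
gripper_width: 1.002
gripper_force: 0.0
```

Emit:
play_rows(series=[[1,[2,-30,0],0],[1,[0,-15,0],0],[1,[0,0,0],0],[1,[0,0,0],0]])

```text
time_s: 14.4
position: [0.4738, -0.0673, 0.1652]
tcp_rot: [3.112, -0.004, -2.974]
ft_force: [0.7, 0.1, -0.5]
gripper_width: 1.003
gripper_force: 0.0
```

```bash
python3 - <<'E'
from h import *
go(484.5,-69.5,26,190)
wrist()
E
```

```text
pos [473.8 -67.3 165.2] rpy [ 178.3   -0.2 -170.4] t 14.4 w 1.003 F [ 0.7  0.1 -0.5]
shift [-10.8  -8.1 139. ] turn -0.4
yellow [593. 248.] 2146 zt 0.0207 all [455.  180.6  68.1  52.3   1. ] top [449.6 177.2  47.2  19.1 -10.4]
green [337.  68.] 11197 zt 0.0828 all [361.6 -70.6  85.2  41.7  43.9] top [362.7 -69.4  81.7  40.3  44.3]
green [307. 254.] 3670 zt 0.0635 all [484.  -68.4  62.   36.4  10.3] top [484.1 -68.5  61.9  31.8   9.5]
green [491. 257.] 5415 zt 0.0106 all [479.6  93.1  84.6  53.3  14.6] top [479.6  93.1  84.6  53.3  14.6]
blue [585. 338.] 1818 zt 0.0115 all [545.3 205.8  74.6  60.6 -30.5] top [545.3 205.8  74.6  60.6 -30.5]
```

Emit:
play_rows(series=[[1,[-6,-4,30],0],[1,[-4.5,-3.5,40],0],[1,[0,0,40],0],[1,[0,0,20],0],[1,[0,0,8],0]])

```text
time_s: 14.95
position: [0.4823, -0.0679, 0.025]
tcp_rot: [3.112, -0.008, -2.971]
ft_force: [-0.8, -0.5, 0.6]
gripper_width: 0.999
gripper_force: 0.0
```

Emit:
play_rows(series=[[0.1,[0,0,0],0],[0.1,[0,0,0],0],[0.1,[0,0,0],0],[0.1,[0,0,0],0],[0.1,[0,0,0],0]])

```text
time_s: 15.45
position: [0.4856, -0.0697, 0.0286]
tcp_rot: [3.114, -0.001, -2.973]
ft_force: [-0.7, 1.4, 6.8]
gripper_width: 0.367
gripper_force: 49.1
```

Emit:
play_rows(series=[[0.1,[0,0,0],0],[0.1,[0,0,-30],0],[0.1,[0,0,-40],0],[0.1,[0,0,0],0],[0.1,[0,0,0],0]])

```text
time_s: 15.95
position: [0.4861, -0.0719, 0.0984]
tcp_rot: [3.114, -0.001, -2.973]
ft_force: [0.5, 0.2, -1.2]
gripper_width: 0.37
gripper_force: 50.2
```

```bash
python3 - <<'E'
from h import *
print(manip.sense()['gripper_force'])
wrist()
go(479,93,95,194.3)
E
```

```text
50.16815006732941
red [544. 385.] 3654 zt 0.0106 all [527.   65.9 222.1  50.8  61.5] top [527.   65.9 222.1  50.8  61.5]
red [269. 419.] 304 zt 0.0645 all [ 5.367e+02 -8.200e+01  1.190e+02  9.500e+00  5.000e-01] top [533.1 -82.1 112.    8.2   1.4]
green [383.  53.] 14567 zt 0.0827 all [367.2 -66.3  72.4  40.2  44.9] top [371.5 -61.5  58.3  39.8  43.8]
green [551. 274.] 8598 zt 0.0106 all [479.4  92.9  83.   53.   14.5] top [479.4  92.9  83.   53.   14.5]
green [314. 343.] 15483 zt 0.1336 all [549.8 -60.7 196.1  43.8  14.5] top [484.7 -73.1  62.6  31.9  10.2]
blue [634. 395.] 604 zt 0.0105 all [560.3 187.7  61.2  11.9  23.6] top [560.3 187.7  61.2  11.9  23.6]
pos [484.9 -71.6  97.2] rpy [ 178.4   -0.2 -170.3] t 16.0 w 0.368 F [-0.3 -0.3 -0.6]
shift [-21.8 163.1   6.7] turn -4.6
```

Emit:
play_rows(series=[[0.1,[-3,30,0],-4.5],[0.1,[-6,42,0],0],[0.1,[-7,45,0],0],[0.1,[-5,35,0],0],[0.1,[-2,11,0],0]])

```text
time_s: 16.5
position: [0.4679, 0.0948, 0.1004]
tcp_rot: [3.112, -0.004, -2.891]
ft_force: [-0.4, -1.1, -1.7]
gripper_width: 0.364
gripper_force: 50.3
```

Emit:
play_rows(series=[[0.1,[0,0,0],0],[0.1,[0,0,0],0]])

```text
time_s: 16.7
position: [0.469, 0.0917, 0.1009]
tcp_rot: [3.114, -0.003, -2.894]
ft_force: [0.6, -0.2, -2.1]
gripper_width: 0.37
gripper_force: 50.3
```

```bash
python3 - <<'E'
from h import *
wrist()
go(479,93,38,194.3)
E
```

```text
red [ 32. 396.] 6559 zt 0.0667 all [541.9 -34.4 183.8  47.1 -26.9] top [545.4 -27.5 183.8  30.7 -27.2]
yellow [437. 253.] 2636 zt 0.0106 all [451.8 180.8  67.7  51.8 -17. ] top [451.8 180.8  67.7  51.8 -17. ]
yellow [509. 297.] 6741 zt 0.0997 all [449.5 187.8  45.8  39.8 -26.4] top [450.8 189.3  17.   13.4 -11.5]
green [54. 37.] 8121 zt 0.0821 all [386.  -43.1  41.7  19.1 -35.9] top [385.2 -44.   37.   17.1 -45.6]
green [309. 212.] 1719 zt 0.0108 all [443.   83.7  52.6  19.2 -72.1] top [443.   83.7  52.6  19.2 -72.1]
green [315. 341.] 16047 zt 0.1361 all [529.  105.7 189.2  46.8  13.9] top [468.1  90.7  63.8  31.9  14. ]
blue [448. 354.] 1226 zt 0.1441 all [499.2 173.4 154.6  40.8  53.4] top [449.5 125.3  20.2   6.5 -77.4]
blue [484. 430.] 187 zt 0.1730 all [496.9 173.3 130.6   4.8  45.8] top [451.3 129.1   3.7   1.   62.5]
blue [446. 463.] 650 zt 0.1602 all [523.3 167.9 135.   12.8  39.2] top [470.5 129.8   5.7   2.4 -82.1]
pos [469.2  91.3 101.1] rpy [ 178.4   -0.2 -165.9] t 16.8 w 0.373 F [-0.4 -0.3 -1.1]
shift [-10.1  -2.5  63. ] turn -0.2
```

Emit:
play_rows(series=[[0.1,[-7,-1,5],0],[0.1,[-4,-1,20],0],[0.1,[0,0,22],0],[0.1,[0,0,12],0],[0.1,[0,0,4],0]])

```text
time_s: 17.25
position: [0.4791, 0.0938, 0.0375]
tcp_rot: [3.113, -0.005, -2.895]
ft_force: [-13.0, -2.5, 36.2]
gripper_width: 0.367
gripper_force: 55.0
```

Emit:
play_rows(series=[[0.1,[0,0,0],0],[0.6,[0,0,0],0],[0.6,[0,0,0],0],[0.6,[0,0,0],0],[0.6,[0,0,-30],0]])

```text
time_s: 17.75
position: [0.4777, 0.0935, 0.0663]
tcp_rot: [3.113, -0.008, -2.894]
ft_force: [0.3, 0.8, -0.7]
gripper_width: 0.597
gripper_force: 0.0
```

Emit:
play_rows(series=[[0.8,[0,0,-45],0],[1,[0,-5,-45],3],[1,[0,-30,-15],7],[1,[0,-45,0],7],[1,[0,-45,0],7]])

```text
time_s: 18.25
position: [0.4911, -0.034, 0.1717]
tcp_rot: [3.116, -0.01, 2.967]
ft_force: [1.3, 0.2, -0.6]
gripper_width: 1.0
gripper_force: 0.0
```

```bash
python3 - <<'E'
from h import *
go(614.5,-70,170,170)
f=grab('top');C=cloud(f)
for c in ('red','green'):
    for ce,P in blobs(f,C,c):
        zt=np.percentile(P[:,2],95); print(c,ce.round(),'%.3f'%zt,rect(P[P[:,2]>zt-.006]))
E
```

```text
pos [491.1 -34.  171.7] rpy [178.5  -0.6 170. ] t 18.2 w 1.0 F [ 1.3  0.2 -0.6]
shift [-1.278e+02 -1.410e+01  1.000e-01] turn 0.0
```

Emit:
play_rows(series=[[1,[-35,-4,0],0],[1,[-45,-5,0],0],[1,[-35,-4,0],0],[1,[-13,-1,0],0],[1,[0,0,0],0]])

```text
time_s: 18.8
position: [0.6149, -0.0689, 0.1676]
tcp_rot: [3.116, -0.013, 2.97]
ft_force: [0.4, 0.6, 1.1]
gripper_width: 1.001
gripper_force: 0.0
```

Emit:
play_rows(series=[[1,[0,0,0],0]])

```text
time_s: 18.9
position: [0.6127, -0.0682, 0.1678]
tcp_rot: [3.116, -0.014, 2.971]
ft_force: [-0.6, 0.7, 0.3]
gripper_width: 1.001
gripper_force: 0.0
```

```bash
python3 - <<'E'
from h import *
wrist('w5.png')
go(614.7,-70,28,170)
E
```

```text
red [534. 137.] 7336 zt 0.0107 all [574.7 118.   81.6  56.6  14.2] top [574.7 118.   81.6  56.6  14.2]
red [311. 240.] 5228 zt 0.0674 all [613.5 -68.7  64.3  40.3 -10.3] top [613.8 -69.1  63.7  38.8  -9.9]
green [528.  28.] 5050 zt 0.0721 all [506.7  97.3  90.5  47.6  67.8] top [503.   95.7  37.   21.8  78.1]
blue [629.  89.] 1500 zt 0.0107 all [552.3 186.1  65.6  19.2   5.3] top [552.3 186.1  65.6  19.2   5.3]
pos [612.3 -68.1 168. ] rpy [178.5  -0.8 170.2] t 18.9 w 0.998 F [0.5 0.4 0.8]
shift [ -4.6  -5.  139.9] turn 0.2
```

View pics/w5.png

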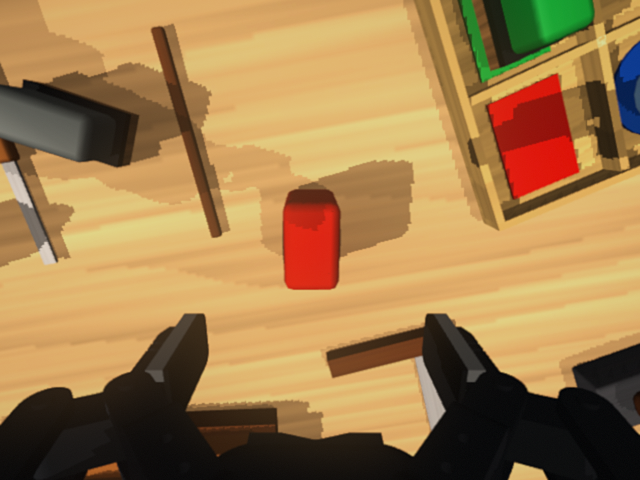

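The sander stands on its green inlay at (545,20). The tape is at (311,240), lined up between the open fingers, and the red inlay is free at (534,137). I grasp the tape.

Emit:
play_rows(series=[[1,[-3.5,-4,30],0],[1,[0,0,40],0],[1,[0,0,40],0],[1,[0,0,22],0],[1,[0,0,8],0]])

```text
time_s: 19.45
position: [0.6116, -0.0684, 0.0257]
tcp_rot: [3.116, -0.018, 2.971]
ft_force: [-0.1, 0.5, -0.3]
gripper_width: 0.997
gripper_force: 0.0
```

Emit:
play_rows(series=[[0.2,[0,0,0],0],[0.2,[0,0,0],0],[0.2,[0,0,0],0],[0.2,[0,0,0],0],[0.2,[0,0,0],0]], squeeze=60)

```text
time_s: 19.95
position: [0.6164, -0.0693, 0.0302]
tcp_rot: [3.116, -0.01, 2.971]
ft_force: [-1.1, 1.3, 6.5]
gripper_width: 0.46
gripper_force: 60.6
```

Emit:
play_rows(series=[[0.2,[0,0,0],0],[0.2,[0,0,-30],0],[0.2,[0,0,-45],0],[0.2,[0,0,-25],-8],[0.2,[0,0,0],-8]])

```text
time_s: 20.45
position: [0.619, -0.0725, 0.1333]
tcp_rot: [3.116, 0.002, -3.028]
ft_force: [0.7, -0.7, -3.1]
gripper_width: 0.46
gripper_force: 61.6
```

Emit:
play_rows(series=[[0.2,[0,0,0],-8],[0.2,[0,0,0],0],[0.2,[0,0,0],0]])

```text
time_s: 20.75
position: [0.6155, -0.072, 0.128]
tcp_rot: [3.113, -0.002, -2.897]
ft_force: [-0.9, -0.7, -1.7]
gripper_width: 0.457
gripper_force: 61.5
```

```bash
python3 - <<'E'
from h import *
print(manip.sense()['gripper_force'])
wrist()
go(574.8,117.6,125,194.3)
E
```

```text
61.463541984558105
red [570. 240.] 7505 zt 0.0106 all [574.8 118.3  82.2  58.1  14.5] top [574.8 118.3  82.2  58.1  14.5]
green [604. 101.] 6040 zt 0.0573 all [478.5  91.9  84.3  52.8  15. ] top [493.5  81.7  44.3   5.9  20.5]
pos [615.5 -71.9 127.8] rpy [ 1.784e+02 -1.000e-01 -1.660e+02] t 20.8 w 0.461 F [-0.6  0.2 -3.9]
shift [ -6.5 193.6   8.4] turn -0.3
```

Emit:
play_rows(series=[[0.2,[-1,30,0],0],[0.2,[-2,45,0],0],[0.2,[-2,45,0],0],[0.2,[-1,45,0],0],[0.2,[0,25,0],0]])

```text
time_s: 21.3
position: [0.5739, 0.1167, 0.1334]
tcp_rot: [3.112, -0.002, -2.894]
ft_force: [-0.3, 0.2, -3.5]
gripper_width: 0.461
gripper_force: 61.8
```

Emit:
play_rows(series=[[0.2,[0,4,0],0],[0.2,[0,0,15],0],[0.2,[0,0,15],0],[0.2,[0,0,0],0],[0.2,[0,0,0],0]])

```text
time_s: 21.8
position: [0.5735, 0.1177, 0.1034]
tcp_rot: [3.113, -0.003, -2.895]
ft_force: [-0.3, -0.6, -2.3]
gripper_width: 0.458
gripper_force: 61.7
```

```bash
python3 - <<'E'
from h import *
f,C=wrist('w6.png')
go(574.8,117.6,39,194.3)
P=C[(C[...,2]>.11)&(C[...,2]<.145)&(np.hypot(C[...,0]-.575,C[...,1]-.117)<.06)]
hs=cv2.cvtColor(f['color'],cv2.COLOR_RGB2HSV)
E
```

```text
red [314. 318.] 25340 zt 0.1409 all [568.5 115.4  68.7  54.1  13.5] top [570.8 115.7  64.   41.   15.3]
yellow [540.  73.] 11846 zt 0.1000 all [452.7 189.3  46.3  42.9  23.6] top [452.7 189.5  17.6  14.3  24.8]
yellow [452.  91.] 4769 zt 0.0195 all [457.6 181.9  69.   52.9  27.8] top [458.7 177.7  45.1  16.9  27. ]
green [309.  81.] 13675 zt 0.0724 all [478.3  92.7  84.   52.2  14.4] top [479.9  94.9  63.5  32.   14.3]
blue [453. 231.] 2291 zt 0.0106 all [545.9 205.3  74.6  56.8 -27.4] top [545.9 205.3  74.6  56.8 -27.4]
blue [500. 284.] 7475 zt 0.0704 all [552.1 215.4  51.2  50.4  74.3] top [552.1 215.4  51.2  50.4  74.3]
pos [574.1 117.8 104. ] rpy [ 1.784e+02 -1.000e-01 -1.659e+02] t 21.9 w 0.461 F [ 0.7  0.5 -2.8]
shift [-0.7 -2.2 64.9] turn -0.2
```

View pics/w6.png

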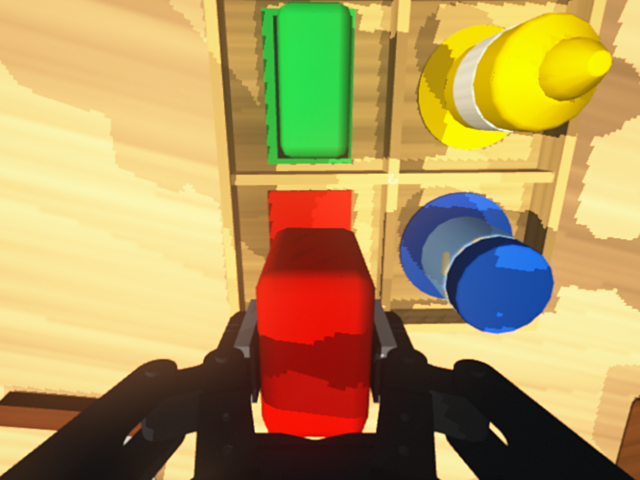

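The wrist view shows the tape held at (314,318) over red, with the sander, glue and jar standing centred. I lower and release.

Emit:
play_rows(series=[[0.2,[-3,-1,5],0],[0.2,[0,0,20],0],[0.2,[0,0,22],0],[0.2,[0,0,12],0],[0.2,[0,0,4.5],0]])

```text
time_s: 22.35
position: [0.5758, 0.1196, 0.0391]
tcp_rot: [3.113, -0.003, -2.894]
ft_force: [-8.7, -1.5, 24.8]
gripper_width: 0.46
gripper_force: 65.2
```

Emit:
play_rows(series=[[0.2,[0,0,0],0],[0.65,[0,0,0],0],[0.65,[0,0,0],0],[0.65,[0,0,0],0],[0.65,[0,0,-30],0]])

```text
time_s: 22.85
position: [0.5738, 0.1185, 0.0674]
tcp_rot: [3.113, -0.008, -2.894]
ft_force: [0.4, -0.6, -0.8]
gripper_width: 0.648
gripper_force: 0.0
```

Emit:
play_rows(series=[[0.8,[0,0,-45],0],[0.8,[0,0,-45],0],[0.8,[0,-30,-15],0],[0.8,[0,-45,0],0],[0.8,[0,-45,0],0]])

```text
time_s: 23.35
position: [0.6082, -0.0009, 0.1735]
tcp_rot: [3.114, 0.002, -2.892]
ft_force: [0.1, 0.2, -0.4]
gripper_width: 0.801
gripper_force: 0.0
```

Emit:
play_rows(series=[[0.8,[0,-45,0],0],[0.8,[0,-45,0],0],[0.8,[0,0,0],0],[0.8,[0,0,0],0],[0.8,[0,0,0],0]])

```text
time_s: 23.85
position: [0.6288, -0.0867, 0.1692]
tcp_rot: [3.113, -0.002, -2.894]
ft_force: [-0.5, 0.4, 0.0]
gripper_width: 0.803
gripper_force: 0.0
```

```bash
python3 - <<'E'
from h import *
go(600,-150,170,190)
for n in ('top','side'):
    f=grab(n);save(f,n+'9.png');C=cloud(f)
    for c in HSV:
        for ce,P in blobs(f,C,c):
            zt=np.percentile(P[:,2],95); print(n,c,ce.round(),'%.3f'%zt,rect(P[P[:,2]>zt-.006]))
E
```

```text
pos [628.8 -86.7 169.2] rpy [ 1.783e+02 -1.000e-01 -1.658e+02] t 23.9 w 0.803 F [-0.5  0.4  0. ]
shift [ 43.5 -54.3  -2.4] turn 4.2
top red [238. 204.] 0.076 [585.4 137.3  42.3  18.6 -13.8]
top yellow [208. 271.] 0.098 [452.5 189.9  10.3   8.  -82.3]
top blue [635. 186.] 0.112 [ 638.7 -645.    68.8   29.5   -7.9]
side red [331. 183.] 0.076 [576.6 116.3  62.6  41.1  17.2]
side yellow [273. 158.] 0.097 [455.5 185.2  14.   13.1  22.8]
side yellow [275. 179.] 0.023 [455.6 172.9  44.1  18.3   2.8]
side green [291. 191.] 0.072 [482.1  91.3  61.8  34.   12.5]
side green [289. 211.] 0.011 [477.4  74.3  95.8  47.3 -14.6]
side green [240. 256.] 0.082 [365.4 -72.4  80.8  42.3  43.3]
side blue [316. 147.] 0.071 [555.1 212.8  52.5  47.8  80.5]
side blue [306. 169.] 0.011 [529.5 207.1  62.3  24.7 -71.3]
```

View pics/side9.png

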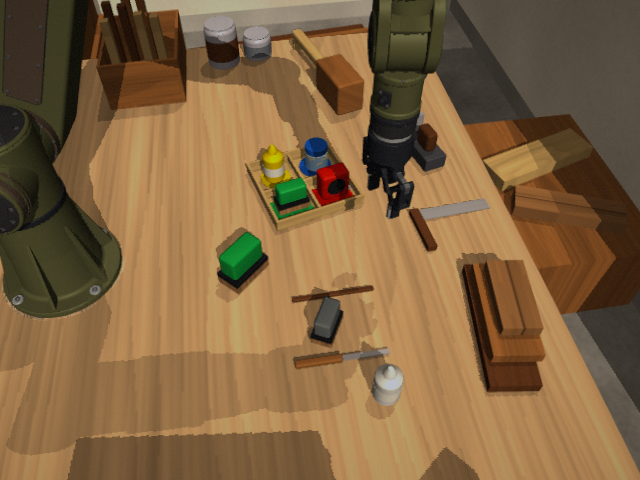

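The side view shows all four kit pieces upright on their own colours: glue (273,165), jar (316,155), sander (291,197), tape (333,183). Grey (327,320) and white (388,385) are unmoved and the gripper is clear. I'm handing in.

```bash
python3 -c "
from station import manip
print(manip.close_job())"
```

```text
the job is handed in; nothing more can be done
None
```

The job is handed in at about 24 s: by the last camera checks all four kit pieces stand upright within about 5 mm of their own inlay centres, and the white bottle and grey block look unmoved; the hand-in gave no verdict.

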